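# Lean the wet chopping board up to dry

### The arm

A 6-joint arm with a two-finger parallel gripper is mounted at the origin on a cart in front of the work surface, level with it; the furniture and walls round the work are solid. World frame = base frame: x ahead of the robot, y to its left, z up, the work surface at z = 0. Lengths are in m, angles in rad, forces in N, time in s.
With the tool pointing down it reaches from about 0.35 to 0.725 m from the base axis. Payload 6 kg.
Tool frame: the origin (TCP) lies at the very end of the fingers, on their centre line; the grasp point (between the pads) lies 19 mm behind it; z points along the fingers, y is the line along which they close (so a half turn about z gives the same grasp; the last joint's range is limited). The gripper opens to 85 mm and grips with 20 to 120 N. Pads are 22 mm wide; open, the fingers measure 114 mm over their backs; the gripper's body (76 mm by 85 mm) begins 54 mm behind the grasp point. The pads swing forward as they close: fully open they stand 13 mm farther back than shut.
Start: joints at [1.503, 0.04, 0.085, 0, -1.615, -0.334], TCP at [0.235, 0.552, 0.231] pointing down, gripper open.
Joint ranges: [-2.56, 2.56], [-1.29, 2.01], [-1.08, 1.49], [-3.29, 1.98], [-2.81, -0.18], [-2.99, 2.99]. Speed limits (rad/s): [2.57, 2.57, 3.01, 3.14, 3.14, 3.14].

### API

Orientations are given as a unit quaternion [x, y, z, w].
In Python, from plant import * gives the robot as it stands. The module is installed in compiled form; this text tells all that it offers.
- The arm moves only by the tool carry_out, never from a script. Its argument "series" is a list of rows, each a list of 3 entries, a list of its own where there are three numbers: the shift along the tool's x, y, z as a fraction of full scale, then the turn about the tool's z as a fraction of full scale, then the opening, from 0 (shut) to 1 (fully open). A call has 1 to 8 rows; each row shifts and turns the commanded pose from where the row before left it, along the tool's axes as they then stand; what a row does not reach is not made up. Full scale, the value 1, is 0.15 m for a shift and pi rad for a turn. A row lasts 1/10 s, in which the tool goes at most 50 mm and 8.59 degrees, less where a joint would pass 70% of its speed; a pose out of reach is approached as far as the arm can. A call with a number of a shift or a turn outside -1 to 1 is refused whole. A call with a gripper value outside its range is refused whole. The fingers move at their own pace and stop on an object; "grip_force" is the grip in N (left out, the last holds). Time passes only in rows, so rows that do not move let the fingers close. It gives the time, the measured TCP pose, the force, the opening and the grip force at its end, in the units of the state.
- state(): the state, without advancing time (a new reading comes with each control period).
- get_image(name): name is "scene" or "top"; returns the picture (400x640x3 uint8, red, green, blue); there is no depth.
- camera_params(name): a dict with "fx", "fy", "cx", "cy" (pixels), "R" (3x3) and "t" (3): a world point X has camera coordinates R X + t. Camera axes: x right, y down, z forward; pixel columns grow to the right and rows downward; lengths in m; the calibration is good to about 2 mm. A picture is of the moment at which its call begins. camera_params takes no time and is no camera call.
- sign_off(): hands the job in; it is judged then, once.
The state is a dict: "t": time; "q": joint angles; "joint_velocities": joint speeds; "tau": joint torques, N m; "ee_pos": TCP position; "tcp_rot": TCP orientation; "wrist_force": force on the tool from outside, world axes, zero at the start; "moment": the same for the moment, N m; "opening": finger opening in m; "grasp_force": force on a finger pad.
Only numpy, scipy, OpenCV 4.12 (cv2) and the standard library are available. Lean on these libraries where they do the work, as an engineer would, in place of code of your own. Each camera call takes 0.05 s, during which the arm holds its last target. There are 200 camera calls.

### The job

Pull the larger wooden chopping board out of the slotted holder and lean it up to dry in the free drying rest, the one with no board in it. Set its lower edge gently on the tray floor while you still hold it, close behind the front lip and parallel to it, with the board within the tray's width, and let its top lean back on the steel bar; then let go. Leave the smaller board in the other rest, and the bowl and mug, as they are.

Things in the scene. Friction and masses are not known exactly. Their poses are not given: they have to be found in the camera images.
- board: larger wooden chopping board, 14 thick (x) x 130 wide (y) x 180 tall (z), about 0.28 kg, with a 16 hanging hole in the upper +y corner (centre 24 from both edges). At the start upright in the holder. Origin: centre of its lower edge face; z runs up the board, x across its thickness. Grip it across the thickness at the middle of its top edge
- holder: slotted board holder, grey base 75 (x) x 150 (y) x 10 high with two upright steel wire loops along y; fixed. Origin: centre of the underside. The slot between the loops runs along y, 19 wide; the loops reach z = 58, the slot's floor is z = 10. Holds the larger board at the start
- rest_1: drying rest, one of two alike: grey drip tray with steel rod back frame, 108 (x) x 170 (y), 119 high; fixed. Origin: centre of underside; -x is the front. Tray floor z = 10; front lip top z = 20, inner face x = -44; back bar 8 thick, 112 long in y, centre x = 8, z = 115: a board behind the lip leans about 18 degrees on it, top to +x. Side rims 14 high at y = +-81. Free or taken by a board
- rest_2: drying rest, one of two alike: grey drip tray with steel rod back frame, 108 (x) x 170 (y), 119 high; fixed. Origin: centre of underside; -x is the front. Tray floor z = 10; front lip top z = 20, inner face x = -44; back bar 8 thick, 112 long in y, centre x = 8, z = 115: a board behind the lip leans about 18 degrees on it, top to +x. Side rims 14 high at y = +-81. Free or taken by a board
- dry_board: the smaller wooden chopping board, 12 thick (x) x 110 wide (y) x 150 tall (z), already leaning in one of the rests; loose. Origin: centre of its lower edge face; z runs up the board
- bowl: white bowl, 127 across, 64 high, standing loose on the worktop. Origin: centre of the underside
- mug: mug with a handle, 78 x 113, 102 high, standing loose on the worktop. Origin: centre of the underside
There are look-alikes about, which are no part of the job. What is shaped like the board but green or orange is not meant.

How it is judged:
On the way, in this order (a step that is already met when the one before it is completed fails the run):
1. the larger board is lifted clear of the holder (height (world z) of board above 0.065 m and contact force between the fingers and board above 1 N), for 0.1 s.
2. still in the fingers, the board's lower edge is set down on (at most about 10 mm above) the tray floor of the free rest (height (world z) of board below 0.022 m and horizontal distance between board and rest_2 below 0.06 m and contact force between the fingers and board above 1 N), for 0.1 s.
At the end, for the whole second after the job is handed in: The larger board rests in the free rest: middle of its lower edge on the tray floor (under 19 mm high), 24 to 43 mm in front of the rest's centre (within about 14 mm of the lip), within 22 mm of the middle sideways, leaning 10 to 24 degrees, parallel to the rest within 0.15 rad (x of board in the frame of rest_2 between -0.043 and -0.024 m and y of board in the frame of rest_2 between -0.022 and 0.022 m and height (world z) of board below 0.019 m and angle between board's own z axis and vertical between 0.17 and 0.42 rad and angle between the y axis of board and the y axis of rest_2, either way round below 0.15 rad and contact force between board and rest_2 above 0.5 N and linear speed of board below 0.02 m/s and angular speed of board below 0.1 rad/s); the robot touches nothing.
It fails at once if the smaller board, leaning in the other rest, is moved by more than 15 mm (distance of dry_board from where it was at the start of the episode above 0.015 m).
It fails at once if the bowl is moved by more than 25 mm (distance of bowl from where it was at the start of the episode above 0.025 m).
It fails at once if the mug is moved by more than 25 mm (distance of mug from where it was at the start of the episode above 0.025 m).
It fails at once if the board is dropped or driven hard onto a rest (over 45 N) (contact force between board and rest_1 above 45 N or contact force between board and rest_2 above 45 N).
It also fails if it takes over 43 s, if anything falls off the work surface, if the arm or the gripper's body presses on something with over 40 N, if the wrist force passes 120 N, or if a joint passes its speed limit or range.

## Working session

There is one attempt and no reset: what is moved stays moved. The work goes in short steps, Python scripts to look and compute and a tool call to move; the robot and the scene stay as the last step left them, time stands still between calls to the robot, and variables do not carry over. Pictures are saved under pics/ and viewed, at most 10 in all, crops included, and the job is handed in when it is done.

Besides the shell and the picture viewer there is one more tool, called after ">>>" as a command line: name --argument value ..., lists and objects as JSON in quotes. carry_out: Moves the arm, as the interface text tells. Shift numbers are shares of 0.15 m and turn numbers shares of pi rad, none past 1 either way. Its arguments: {"type":"object","properties":{"series":{"type":"array"},"grip_force":{"type":"number"}},"required":["series"]}

```bash
mkdir -p pics
python3 - <<'E'
from plant import *
import cv2,numpy as np
for n in("scene","top"):
    cv2.imwrite(f"pics/{n}0.png",get_image(n)[:,:,::-1]); p=camera_params(n); print(n,{k:np.round(v,3).tolist() for k,v in p.items()})
s=state();print(s["t"],s["ee_pos"],s["tcp_rot"],s["opening"])
E
```

```text
scene {'fx': 403.181, 'fy': 403.181, 'cx': 321.929, 'cy': 198.194, 'R': [[0.921, -0.388, 0.016], [-0.253, -0.632, -0.733], [0.295, 0.671, -0.68]], 't': [-0.452, 0.185, 0.997]}
top {'fx': 440.092, 'fy': 440.092, 'cx': 313.453, 'cy': 197.419, 'R': [[-0.006, -1.0, 0.003], [-0.993, 0.006, -0.119], [0.119, -0.004, -0.993]], 't': [0.062, 0.522, 1.413]}
0.1 [0.23442783 0.55199464 0.23039566] [ 9.79896879e-01 -1.99503081e-01 -1.03347485e-04  7.84860278e-04] 0.08545441015593687
```

View pics/scene0.png

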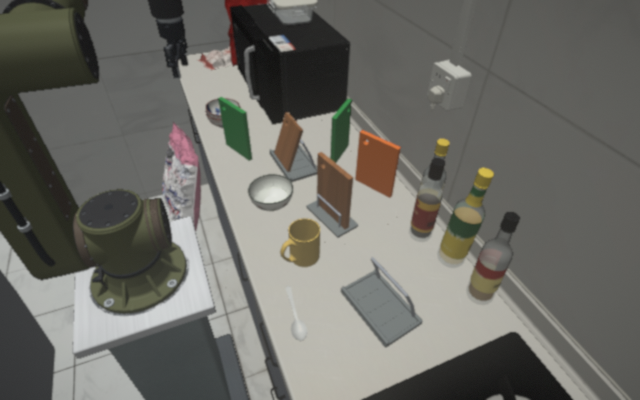

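View pics/top0.png

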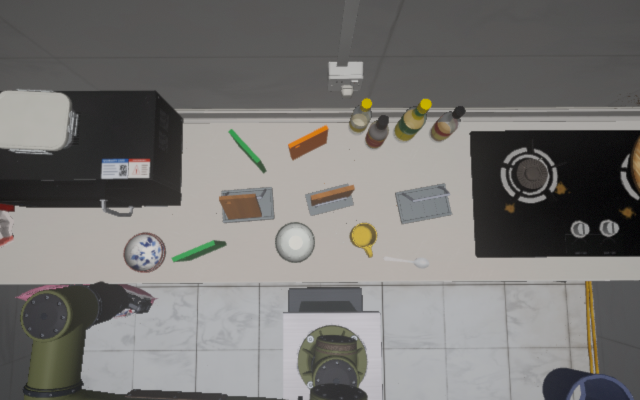

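The scene view shows wooden board A upright in the holder (top 335,193; scene 335,185). Wooden board B, the smaller one, leans in a rest (top 242,205). The green boards (top 247,150 and 198,250) and the orange one (309,142) are look-alikes. A fits the description because it is wooden and upright in the slot. The free rest is at top (424,203). I'll confirm with one enlarged crop.

Run:
```python
import cv2,numpy as np
a=cv2.imread("pics/top0.png");b=cv2.imread("pics/scene0.png")
A=cv2.resize(a[170:235,295:455],None,fx=5,fy=5,interpolation=cv2.INTER_CUBIC)
cv2.imwrite("pics/c1.png",A)
B=cv2.resize(b[145:345,270:430],None,fx=3,fy=3,interpolation=cv2.INTER_CUBIC)
cv2.imwrite("pics/c2.png",B)
```

```text
(no output)
```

View pics/c1.png

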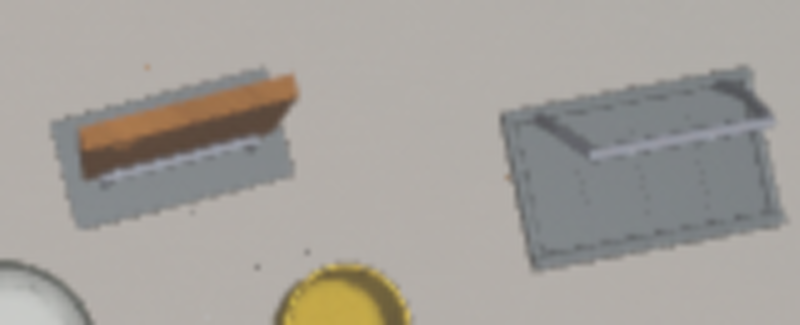

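View pics/c2.png

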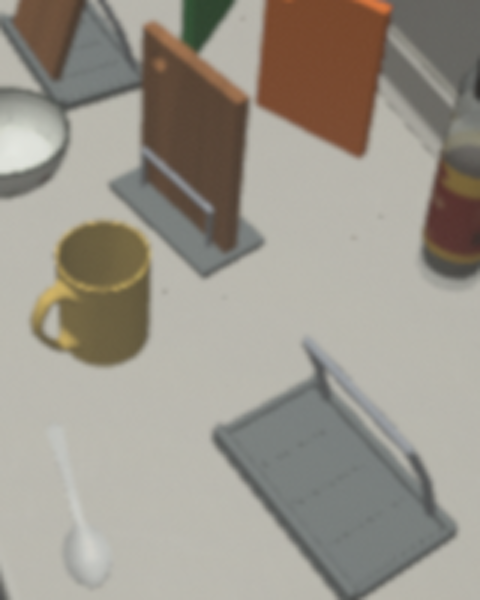

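Confirmed: A (c1 board top edge from 80,135 to 295,85) is plain wood, with the hanging hole upper left in c2 (160,65), standing in the slot. The empty rest has its corners at c1 (500,113), (750,67), (784,223) and (537,270). Its bar runs from (592,155) to (773,122).

```bash
cat > h.py <<'E'
from plant import *
import numpy as np
from scipy.optimize import least_squares
from scipy.spatial.transform import Rotation as Ro
def ray(n,u,v,z):
    p=camera_params(n);R=np.array(p["R"]);t=np.array(p["t"])
    d=R.T@np.array([(u-p["cx"])/p["fx"],(v-p["cy"])/p["fy"],1]);c=-R.T@t
    return c+d*(z-c[2])/d[2]
def proj(n,X):
    p=camera_params(n);c=np.atleast_2d(X)@np.array(p["R"]).T+p["t"]
    return np.c_[c[:,0]/c[:,2]*p["fx"]+p["cx"],c[:,1]/c[:,2]*p["fy"]+p["cy"]]
def world(pose,L):
    x,y,a=pose;L=np.atleast_2d(L)
    return np.c_[x+L[:,0]*np.cos(a)-L[:,1]*np.sin(a),y+L[:,0]*np.sin(a)+L[:,1]*np.cos(a),L[:,2]]
def fit(obs,x0): # obs: (cam,u,v,local)
    f=lambda p:np.concatenate([proj(o[0],world(p,o[3]))[0]-o[1:3] for o in obs])
    r=least_squares(f,x0,loss="soft_l1");return r.x,np.round(r.fun,1)
c1=lambda u,v:("top",294.6+u/5,169.6+v/5)
c2=lambda u,v:("scene",269.7+u/3,144.7+v/3)
E
python3 - <<'E'
from h import *
r=[(*c1(500,113),(.054,.085,.012)),(*c1(750,67),(.054,-.085,.012)),(*c1(784,223),(-.054,-.085,.018)),(*c1(535,268),(-.054,.085,.018)),
(*c1(592,155),(.008,.056,.117)),(*c1(773,122),(.008,-.056,.117)),
(*c2(216,433),(-.054,.085,.018)),(*c2(350,598),(-.054,-.085,.018)),(*c2(455,525),(.054,-.085,.012)),(*c2(308,343),(.008,.056,.117)),(*c2(412,455),(.008,-.056,.117))]
p0=ray(*c1(640,170),.01)
print("rest",fit(r,[p0[0],p0[1],.2]))
h=[(*c1(52,122),(.0375,.075,.01)),(*c1(267,67),(.0375,-.075,.01)),(*c1(294,175),(-.0375,-.075,.01)),(*c1(80,228),(-.0375,.075,.01)),(*c2(112,185),(-.0375,.075,.01)),(*c2(206,272),(-.0375,-.075,.005)),(*c2(262,242),(.0375,-.075,.01))]
p0=ray(*c1(175,145),.01)
print("holder",fit(h,[p0[0],p0[1],.2]))
b=[(*c1(80,128),(.007,.065,.19)),(*c1(296,75),(.007,-.065,.19)),(*c1(298,97),(-.007,-.065,.19)),(*c1(82,150),(-.007,.065,.19)),(*c2(145,35),(-.007,.065,.19)),(*c2(246,102),(.007,-.065,.19)),(*c2(152,23),(.007,.065,.19)),(*c2(240,108),(-.007,-.065,.19))]
print("board",fit(b,[p0[0],p0[1],.2]))
s=state();R=Ro.from_quat(s["tcp_rot"]).as_matrix();print(R.round(3),s["q"])
for n,u,v,z in (("bowl",295,240,.06),("mug",363,236,.1)):print(n,ray("top",u,v,z))
E
```

```text
rest (array([ 0.5039032 , -0.30855575,  0.18857444]), array([ 0.8, -0.3,  0.5, -0.8,  1.7, -0.5,  1.2,  0.4,  1.2, -0.4,  0.4,
       -0.8, -2.5, -1.9, -0.6, -0.1,  1.1,  0.6, -0.9, -1.4, -1.3, -2.6]))
holder (array([0.51911669, 0.00449023, 0.24490004]), array([ 0. , -0.4,  0.5, -0.4,  0.9, -0.4, -0. ,  0.2, -2.2, -2.2, -1.6,
        1.3,  1. , -1.9]))
board (array([5.18595966e-01, 9.32929195e-05, 2.36863892e-01]), array([ 0.8, -0.2,  0.7, -0.2,  1.5, -0. ,  1.6,  0. , -1.8, -3.4,  0.3,
       -1.7,  0.2, -1.3, -2.1, -1.6]))
[[ 0.92  -0.391 -0.001]
 [-0.391 -0.92  -0.001]
 [ 0.     0.002 -1.   ]] [ 1.50275666e+00  4.07623507e-02  8.39540855e-02 -4.13151764e-04
 -1.61551658e+00 -3.33680178e-01]
bowl [0.38252003 0.11798628 0.06      ]
mug [ 0.39263759 -0.09381806  0.1       ]
```

>>> carry_out --series '[[[0,0,-0.08],0.037,1],[[0,0,-0.08],0.037,1],[[0,0,-0.08],0.037,1],[[0,0,-0.08],0.037,1],[[0,0,-0.08],0.037,1],[[0,0,-0.08],0.037,1],[[0,0,-0.08],0.037,1],[[0,0,-0.08],0.037,1]]' --grip_force 40

```text
t: 0.9
ee_pos: [0.2345, 0.5521, 0.3272]
tcp_rot: [0.785, -0.62, 0.0, 0.001]
wrist_force: [0.2, 1.1, -0.6]
opening: 0.0852
grasp_force: 0.0
```

```bash
cat >> h.py <<'E'
def go(target,yaw=None):
    s=state();R=Ro.from_quat(s["tcp_rot"]).as_matrix();d=R.T@(np.array(target)-s["ee_pos"])
    a=np.arctan2(R[1,1],R[0,1])
    print("t",round(s["t"],2),"pos",np.round(s["ee_pos"],4),"yaw-y",round(a,4),"d/0.15",np.round(d/.15,3),"F",np.round(s["wrist_force"],1),"open",round(s["opening"],4),"grip",np.round(s["grasp_force"],1),"zaxis",R[:,2].round(3))
    if yaw is not None: print("turn",round(-(((yaw-a)+np.pi/2)%np.pi-np.pi/2)/np.pi,4))
E
python3 -c "
from h import *
go([.5187,.002,.33],.24)"
```

```text
t 0.9 pos [0.2345 0.5521 0.3272] yaw-y -2.9072 d/0.15 [ 4.007 -0.991 -0.016] F [ 0.2  1.1 -0.6] open 0.0852 grip 0.0 zaxis [-0.    -0.001 -1.   ]
turn -0.0018
```

>>> carry_out --series '[[[0.25,-0.062,0],0,1],[[0.25,-0.062,0],0,1],[[0.25,-0.062,0],0,1],[[0.25,-0.062,0],0,1],[[0.25,-0.062,0],0,1],[[0.25,-0.062,0],0,1],[[0.25,-0.062,0],0,1],[[0.25,-0.062,0],0,1]]'

```text
t: 1.7
ee_pos: [0.3782, 0.2769, 0.3271]
tcp_rot: [0.787, -0.618, -0.0, 0.0]
wrist_force: [0.2, 0.9, -0.3]
opening: 0.0856
grasp_force: 0.0
```

>>> carry_out --series '[[[0.25,-0.062,0],0,1],[[0.25,-0.062,0],0,1],[[0.25,-0.062,0],0,1],[[0.25,-0.062,0],0,1],[[0.25,-0.062,0],0,1],[[0.25,-0.062,0],0,1],[[0.25,-0.062,0],0,1],[[0,0,0],0,1]]'

```text
t: 2.5
ee_pos: [0.5043, 0.0355, 0.3263]
tcp_rot: [0.785, -0.62, -0.0, 0.001]
wrist_force: [0.4, 0.3, -0.8]
opening: 0.0852
grasp_force: 0.0
```

```bash
python3 -c "
from h import *
go([.5187,.002,.157],.24)"
```

```text
t 2.5 pos [0.5043 0.0355 0.3263] yaw-y -2.9073 d/0.15 [ 0.238 -0.044  1.129] F [ 0.4  0.3 -0.8] open 0.0852 grip 0.0 zaxis [-0.002 -0.001 -1.   ]
turn -0.0018
```

>>> carry_out --series '[[[0.24,-0.044,0],0,1],[[0,0,0.18],0,1],[[0,0,0.2],0,1],[[0,0,0.2],0,1],[[0,0,0.2],0,1],[[0,0,0.2],0,1],[[0,0,0.15],0,1],[[0,0,0],0,1]]'

```text
t: 3.3
ee_pos: [0.5162, 0.0055, 0.1538]
tcp_rot: [0.786, -0.618, -0.002, 0.002]
wrist_force: [0.5, -0.6, -0.1]
opening: 0.0852
grasp_force: 0.0
```

Run:
```python
from h import *
import cv2
go([.5187,.002,.157],.24)
a=get_image("top")[:,:,::-1];b=get_image("scene")[:,:,::-1]
cv2.imwrite("pics/g1.png",np.hstack([cv2.resize(a[160:240,290:390],(500,400)),cv2.resize(b[120:240,265:355],(300,400))]))
```

```text
t 3.3 pos [0.5162 0.0055 0.1538] yaw-y -2.9022 d/0.15 [ 0.027 -0.01  -0.021] F [ 0.5 -0.6 -0.1] open 0.0852 grip 0.0 zaxis [-0.007 -0.001 -1.   ]
turn -0.0002
```

View pics/g1.png

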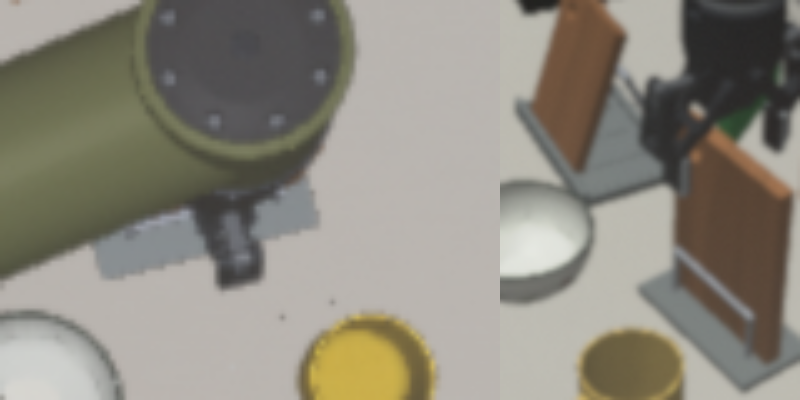

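The fingers straddle the board near the middle of its top edge: the near finger is at top-crop (238,270), with the board behind it. Closing now.

>>> carry_out --series '[[[0.02,-0.01,0],0,1],[[0,0,0],0,0],[[0,0,0],0,0],[[0,0,0],0,0],[[0,0,0],0,0],[[0,0,0],0,0],[[0,0,0],0,0],[[0,0,0],0,0]]' --grip_force 40

```text
t: 4.2
ee_pos: [0.5205, 0.0028, 0.158]
tcp_rot: [0.786, -0.618, 0.0, 0.0]
wrist_force: [-1.0, -0.2, 1.8]
opening: 0.0138
grasp_force: 40.6
```

```bash
python3 -c "
from h import *
go([.5187,.002,.3],.24)"
```

```text
t 4.2 pos [0.5205 0.0028 0.158 ] yaw-y -2.9025 d/0.15 [ 0.002  0.013 -0.947] F [-1.  -0.2  1.8] open 0.0138 grip 40.6 zaxis [ 0. -0. -1.]
turn -0.0003
```

>>> carry_out --series '[[[0,0,-0.05],0,0],[[0,0,-0.1],0,0],[[0,0,-0.15],0,0],[[0,0,-0.15],0,0],[[0,0,-0.15],0,0],[[0,0,-0.15],0,0],[[0,0,-0.1],0,0],[[0,0,0],0,0]]' --grip_force 60

```text
t: 5.0
ee_pos: [0.5212, 0.0027, 0.2887]
tcp_rot: [0.786, -0.618, 0.002, -0.002]
wrist_force: [0.5, -0.3, -2.2]
opening: 0.013
grasp_force: 59.0
```

Run:
```python
from h import *
# target: board origin at rest x=-0.034,y=0
print(world([.5039,-.3086,.1886],(-.034,0,.2)))
X=world([.5039,-.3086,.1886],(-.034,0,.285))[0]
go(X,.1886)
import cv2
b=get_image("scene")[:,:,::-1]
cv2.imwrite("pics/g2.png",cv2.resize(b[60:260,220:420],(600,600),interpolation=cv2.INTER_CUBIC))
```

```text
[[ 0.4705029  -0.31497445  0.2       ]]
t 5.0 pos [0.5212 0.0027 0.2887] yaw-y -2.9027 d/0.15 [1.977 0.83  0.022] F [ 0.5 -0.3 -2.2] open 0.013 grip 59.0 zaxis [ 0.005  0.001 -1.   ]
turn 0.016
```

View pics/g2.png

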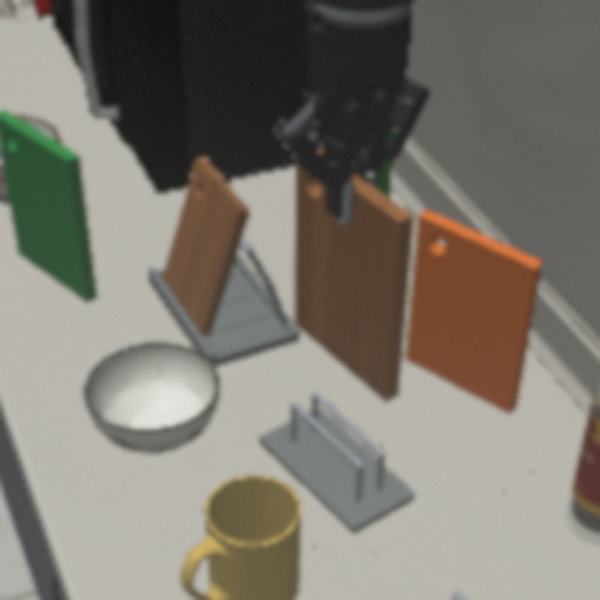

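The board is out of the holder and hangs upright in the fingers (lower corner 395,398, finger 343,215, close to mid-edge). The holder is empty, and the bowl, mug and small board are undisturbed.

>>> carry_out --series '[[[0.12,0.05,0],0.008,0],[[0.25,0.1,0],0.008,0],[[0.27,0.11,0],0,0],[[0.27,0.11,0],0,0],[[0.27,0.11,0],0,0],[[0.27,0.11,0],0,0],[[0.25,0.11,0],0,0],[[0.13,0.06,0],0,0]]'

```text
t: 5.85
ee_pos: [0.4605, -0.291, 0.2838]
tcp_rot: [0.77, -0.638, -0.001, 0.001]
wrist_force: [-0.2, 0.3, -3.1]
opening: 0.0131
grasp_force: 58.9
```

```bash
python3 -c "
from h import *
go([.4705,-.315,.285],.1886)"
```

```text
t 5.85 pos [ 0.4605 -0.291   0.2838] yaw-y -2.9552 d/0.15 [ 0.169 -0.036 -0.008] F [-0.2  0.3 -3.1] open 0.0131 grip 58.9 zaxis [-0.002  0.001 -1.   ]
turn -0.0007
```

>>> carry_out --series '[[[0.08,-0.02,0],0,0],[[0.06,-0.02,0],0,0],[[0,0,0.1],0,0],[[0,0,0.15],0,0],[[0,0,0.15],0,0],[[0,0,0.12],0,0],[[0,0,0.05],0,0],[[0,0,0],0,0]]'

```text
t: 6.65
ee_pos: [0.4718, -0.3073, 0.1984]
tcp_rot: [0.771, -0.637, -0.001, 0.0]
wrist_force: [0.4, -0.5, -1.9]
opening: 0.0134
grasp_force: 58.8
```

Run:
```python
from h import *
go([.4705,-.315,.16],.1886)
import cv2
b=get_image("scene")[:,:,::-1]
cv2.imwrite("pics/g3.png",cv2.resize(b[180:350,310:450],(660,800))[:800] if 0 else cv2.resize(b[200:350,310:460],(600,600),interpolation=cv2.INTER_CUBIC))
```

```text
t 6.65 pos [ 0.4718 -0.3073  0.1984] yaw-y -2.9517 d/0.15 [0.049 0.018 0.256] F [ 0.4 -0.5 -1.9] open 0.0134 grip 58.8 zaxis [-0.002  0.001 -1.   ]
turn 0.0004
```

View pics/g3.png

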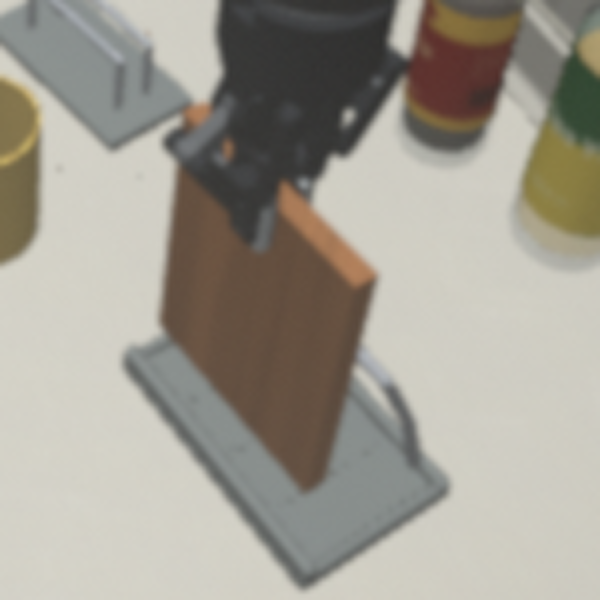

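Run:
```python
from h import *
c=lambda u,v:("scene",309.9+u/4,199.9+v/4)
zb=state()["ee_pos"][2]-.148
r=[(*c(125,358),(-.054,.085,.018)),(*c(305,578),(-.054,-.085,.018)),(*c(448,487),(.054,-.085,.012)),
 (*c(127,355),(-.054,.085,.02)),(*c(305,575),(-.054,-.085,.02))]
p,res=fit(r,[.5,-.31,.19]);print(p,res)
for pose in (p,(.5039,-.3086,.1886)):
  ca,sa=np.cos(pose[2]),np.sin(pose[2])
  for u,v in((162,322),(305,491),(322,480)):
    X=ray(*c(u,v),zb);d=X[:2]-pose[:2];print("rest frame",(d[0]*ca+d[1]*sa).round(4),(-d[0]*sa+d[1]*ca).round(4))
```

```text
[ 0.50501453 -0.31144763  0.17615975] [-0.9 -1.8  0.2  0.6  1.6  0.  -1.3 -1.6  0.3  0.9]
rest frame -0.0379 0.0703
rest frame -0.0371 -0.0573
rest frame -0.0253 -0.0572
rest frame -0.0364 0.0677
rest frame -0.0372 -0.0599
rest frame -0.0255 -0.0598
```

The board hangs over the free rest, parallel to the lip, with its lower corners at crop (162,322) and (305,491). Its centre is at about x -30 mm, y +6 mm in the rest frame, so I nudge it -2.5 mm in x and -6 mm in y, then lower gently.

>>> carry_out --series '[[[0.02,0.008,0],0,0],[[0.02,0.008,0.03],0,0],[[0,0,0.05],0,0],[[0,0,0.05],0,0],[[0,0,0.05],0,0],[[0,0,0.04],0,0],[[0,0,0.02],0,0],[[0,0,0],0,0]]'

```text
t: 7.5
ee_pos: [0.4704, -0.3143, 0.1632]
tcp_rot: [0.771, -0.637, -0.0, 0.0]
wrist_force: [0.9, 0.3, -2.8]
opening: 0.0137
grasp_force: 59.0
```

```bash
python3 -c "
from h import *
go([.4690,-.315,.158],.1886)"
```

```text
t 7.5 pos [ 0.4704 -0.3143  0.1632] yaw-y -2.9527 d/0.15 [0.003 0.01  0.035] F [ 0.9  0.3 -2.8] open 0.0137 grip 59.0 zaxis [-0.001  0.    -1.   ]
turn 0.0001
```

>>> carry_out --series '[[[0,0.008,0.01],0,0],[[0,0,0.01],0,0],[[0,0,0.01],0,0],[[0,0,0.005],0,0],[[0,0,0],0,0],[[0,0,0],0,0]]'

```text
t: 8.1
ee_pos: [0.4694, -0.3147, 0.1587]
tcp_rot: [0.771, -0.637, 0.0, 0.0]
wrist_force: [1.2, 0.3, -3.2]
opening: 0.0131
grasp_force: 59.0
```

```bash
python3 -c "
from h import *
go([.4690,-.315,.158],.1886)"
```

```text
t 8.1 pos [ 0.4694 -0.3147  0.1587] yaw-y -2.9527 d/0.15 [0.001 0.003 0.004] F [ 1.2  0.3 -3.2] open 0.0131 grip 59.0 zaxis [ 0. -0. -1.]
turn 0.0001
```

>>> carry_out --series '[[[0,0,0.006],0,0],[[0,0,0],0,0],[[0,0,0.004],0,0],[[0,0,0],0,0]]'

```text
t: 8.5
ee_pos: [0.4696, -0.3149, 0.158]
tcp_rot: [0.771, -0.637, 0.001, 0.0]
wrist_force: [-0.8, 1.4, 2.9]
opening: 0.013
grasp_force: 59.7
```

It touches down softly. Next I open the fingers only slightly, so the board stays between them, and walk its top back onto the bar.

>>> carry_out --series '[[[0,0,0],0,0.22],[[0,0,0],0,0.3],[[0,0,0],0,0.33],[[0,-0.03,0],0,0.33],[[0,-0.03,0],0,0.33],[[0,-0.04,0],0,0.33],[[0,-0.04,0],0,0.33],[[0,0,0],0,0.33]]'

```text
t: 9.3
ee_pos: [0.4908, -0.3104, 0.1567]
tcp_rot: [0.771, -0.637, -0.0, 0.0]
wrist_force: [2.7, 1.1, -0.9]
opening: 0.028
grasp_force: 2.1
```

Run:
```python
from h import *
go(world([.5039,-.3086,.1886],(.018,0,.158))[0],.1886)
import cv2
b=get_image("scene")[:,:,::-1]
cv2.imwrite("pics/g4.png",cv2.resize(b[200:350,310:460],(600,600),interpolation=cv2.INTER_CUBIC))
```

```text
t 9.3 pos [ 0.4908 -0.3104  0.1567] yaw-y -2.9522 d/0.15 [ 0.005 -0.208 -0.008] F [ 2.7  1.1 -0.9] open 0.028 grip 2.1 zaxis [-0.  0. -1.]
turn 0.0002
```

View pics/g4.png

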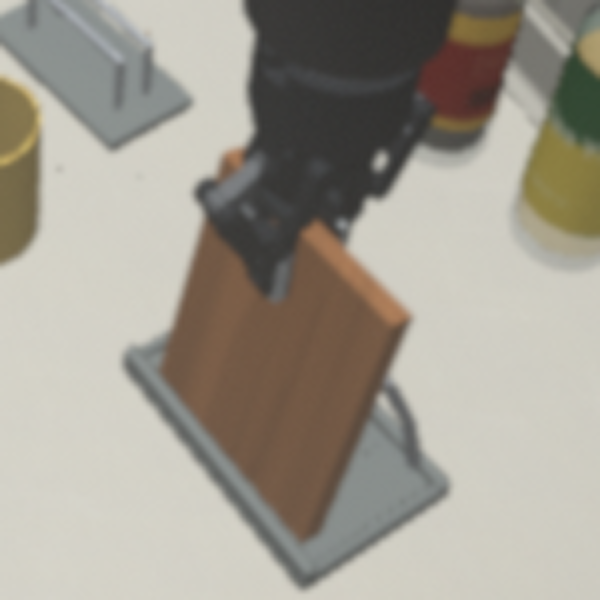

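The board leans on the rear finger at roughly 10°, its lower edge behind the lip from (162,375) to (303,540). It follows as planned, so I continue about 31 mm.

>>> carry_out --series '[[[0,-0.03,0],0,0.33],[[0,-0.03,0],0,0.34],[[0,-0.03,0],0,0.35],[[0,-0.03,0],0,0.36],[[0,-0.03,0],0,0.37],[[0,-0.03,0],0,0.38],[[0,-0.02,0],0,0.4],[[0,0,0],0,0.4]]'

```text
t: 10.15
ee_pos: [0.5198, -0.305, 0.1569]
tcp_rot: [0.771, -0.637, -0.0, 0.0]
wrist_force: [-0.4, -0.4, -0.4]
opening: 0.0338
grasp_force: 0.0
```

Run:
```python
from h import *
go(world([.5039,-.3086,.1886],(.018,0,.158))[0],.1886)
import cv2
b=get_image("scene")[:,:,::-1]
cv2.imwrite("pics/g5.png",cv2.resize(b[200:350,310:460],(600,600),interpolation=cv2.INTER_CUBIC))
```

```text
t 10.15 pos [ 0.5198 -0.305   0.1569] yaw-y -2.9525 d/0.15 [ 0.004 -0.011 -0.007] F [-0.4 -0.4 -0.4] open 0.0338 grip 0.0 zaxis [-0. -0. -1.]
turn 0.0002
```

View pics/g5.png

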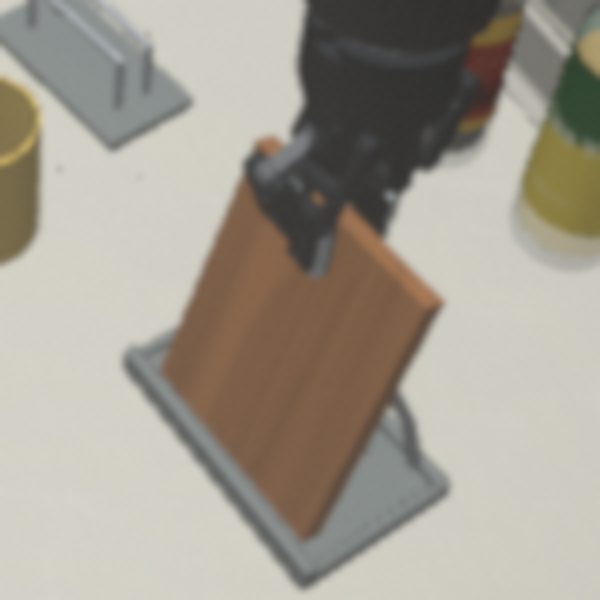

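The fingers feel no force and the board now leans on the bar, lower edge unmoved at (303,540). I open wider, then retreat straight up.

>>> carry_out --series '[[[0,0,0],0,0.6],[[0,0,0],0,0.6],[[0,0,-0.05],0,0.6],[[0,0,-0.15],0,0.6],[[0,0,-0.2],0,0.6],[[0,0,-0.2],0,0.6],[[0,0,-0.2],0,0.6],[[0,0,0],0,0.6]]'

```text
t: 11.0
ee_pos: [0.5203, -0.3062, 0.2835]
tcp_rot: [0.77, -0.637, 0.004, -0.001]
wrist_force: [-0.2, 0.8, 0.5]
opening: 0.0512
grasp_force: 0.0
```

Run:
```python
from h import *
go([.5,-.3,.25])
import cv2
b=get_image("scene")[:,:,::-1]
cv2.imwrite("pics/g6.png",cv2.resize(b[200:350,310:460],(600,600),interpolation=cv2.INTER_CUBIC))
```

```text
t 11.0 pos [ 0.5203 -0.3062  0.2835] yaw-y -2.9532 d/0.15 [-0.067  0.127  0.222] F [-0.2  0.8  0.5] open 0.0512 grip 0.0 zaxis [ 0.008 -0.004 -1.   ]
```

View pics/g6.png

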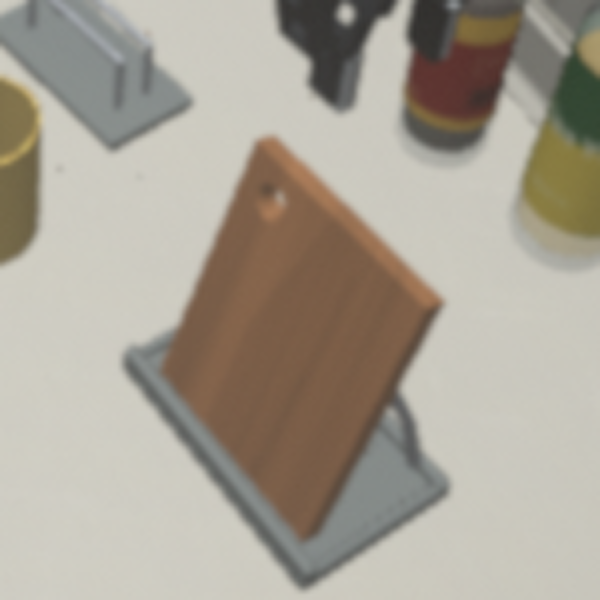

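The board leans on the bar by itself, lower edge from (162,375) to (303,540) parallel to the lip, with the gripper clear. I check the position once more and hand in if it is inside the window.

Run:
```python
from h import *
c=lambda u,v:("scene",309.9+u/4,199.9+v/4)
P=(.5039,-.3086,.1886);ca,sa=np.cos(P[2]),np.sin(P[2]);Q=[]
for u,v in((162,375),(303,540)):
    d=ray(*c(u,v),.014)[:2]-P[:2];Q.append([d[0]*ca+d[1]*sa,-d[0]*sa+d[1]*ca])
Q=np.array(Q);m=Q.mean(0)+[.0067,0];print(Q.round(4),m)
if -.043<m[0]<-.024 and abs(m[1])<.018: print(sign_off())
```

```text
[[-0.0406  0.0581]
 [-0.039  -0.0675]] [-0.03306019 -0.00471456]
the job is handed in; nothing more can be done
None
```

The larger board is leaning on the bar of the free rest, and I've handed the job in. Its lower edge is on the tray floor about 33 mm in front of the rest's centre, about 5 mm off the middle and parallel to the lip. The gripper is clear, and I saw no disturbance to the smaller board, bowl or mug, though I did not re-measure them. No verdict was returned.

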